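# Load a phone battery under the spring-shut contact flap of a test dock

### The arm

A 6-joint arm with a two-finger parallel gripper is mounted at the origin on the work surface. World frame = base frame: x ahead of the robot, y to its left, z up, the work surface at z = 0. Lengths are in m, angles in rad, forces in N, time in s.
With the tool pointing down it reaches from about 0.275 to 0.875 m from the base axis. Payload 12.5 kg.
Tool frame: the origin (TCP) lies between the finger pads; the fingertips stand 25 mm ahead of it and the grasp point (between the pads) lies 6 mm ahead of it; z points along the fingers, y is the line along which they close (so a half turn about z gives the same grasp; the last joint's range is limited). The gripper opens to 85 mm and grips with 20 to 120 N. Pads are 22 mm wide; open, the fingers measure 114 mm over their backs; the gripper's body (76 mm by 85 mm) begins 54 mm behind the grasp point. The pads swing forward as they close: fully open they stand 13 mm farther back than shut.
Start: joints at [1.251, 0.351, 1.652, -0, 1.139, -0.085], TCP at [0.128, 0.535, 0.256] pointing down, gripper open.
Joint ranges: [-2.75, 2.75], [-0.79, 2.1], [0.01, 2.65], [-1.57, 4.71], [0.07, 3.14], [-2.87, 2.87]. Speed limits (rad/s): [2.22, 2.22, 2.79, 3.14, 3.14, 3.14].

### API

Orientations are given as a unit quaternion [w, x, y, z].
In Python, from rig import bot gives the robot as it stands.
- The arm moves only by the shell command python3 -m handwheel 'ROWS' [FORCE]. ROWS is JSON, a list of rows, each a list of 7 numbers: the turn, a rotation vector about the tool's x, y, z in units of 5 degrees (1.0 is 5 degrees), then the shift along the tool's x, y, z in units of 30 mm (1.0 is 30 mm), then the finger opening in mm, from 0 to 85.4. A call has exactly 10 rows; each row shifts and turns the commanded pose from where the row before left it, along the tool's axes as they then stand; what a row does not reach is not made up. A row lasts 1/12 s, in which the tool goes at most 41.7 mm and 7.16 degrees, less where a joint would pass 70% of its speed; a pose out of reach is approached as far as the arm can. A call is refused whole if a number of a shift passes 1 or a number of a turn 1, either way. A call with a gripper value outside its range is refused whole. The fingers move at their own pace and stop on an object; FORCE is the grip in N (left out, the last holds). Time passes only in rows, so rows that do not move let the fingers close, or fill a call up. It gives the time, the measured TCP pose, the force, the opening and the grip force at its end, in the units of the state.
- bot.get_obs(): the state, without advancing time (a new reading comes with each control period).
- bot.get_image(name): name is "side" or "top"; returns a dict with "color" (420x560x3 uint8, red, green, blue), "vertical_fov" (degrees; the focal length in pixels is half the picture's height over the tangent of half this angle, whatever the lens; pixels are square), "cx", "cy" (the principal point, pixels), "camera_from_world" (4x4, takes a point from world to camera coordinates). Camera axes: x right, y down, z forward; pixel columns grow to the right and rows downward; lengths in m; the calibration is good to about 2 mm. A picture is of the moment at which its call begins. There is no depth.
- bot.job_done(): hands the job in; it is judged then, once.
The state is a dict: "time": time; "joints": joint angles; "joint_velocities": joint speeds; "tau": joint torques, N m; "ee_pos": TCP position; "eef_rot": TCP orientation; "ft_force": force on the tool from outside, world axes, zero at the start; "wrist_torque": the same for the moment, N m; "grip_width": finger opening in m; "grip_force": force on a finger pad.
Only numpy, scipy, OpenCV 4.12 (cv2) and the standard library are available. Lean on these libraries where they do the work, as an engineer would, in place of code of your own. Each camera call takes 0.05 s, during which the arm holds its last target. There are 200 camera calls.

### The job

Load the phone battery for testing: press the thumb bar on the left of the test dock with one fingertip to hold the spring-shut contact flap open, and while it is held open push the battery with the other fingertip along the bed, under the flap, fully home against the end stop. Then let go of the bar so that the flap comes down on the battery, and move clear. Do not pick the battery up, and leave everything else on the bench where it is.

Things in the scene. Friction and masses are not known exactly. Their poses are not given: they have to be found in the camera images.
- dock: the fixed battery test dock, 345 mm long (x), from x = -145 to 200, by 84 wide. Origin on the bench surface under the bed; x axis along the guide channel from the open loading end (nearest the robot) to the end stop, y to the left, z up. All dock numbers below are mm in this frame. A meter head with screen, up to 62 high, stands from x = 100 to 200
- bed (a point): fixed point on the bed's top at x = 0, y = 0, z = 18 of the dock. Rails 4 wide, 9 high over the bed, inner faces at y = -22 and +22, run from x = -140 to 90, where the end stop's face (20 high over the bed) closes the channel. From x = -145 to 45 the channel is open above
- hinge (a point): fixed point on the flap's hinge rod, at x = 0, y = 33, z = 38 of the dock. The rod runs along x on the left of the channel between two bearing blocks (12 wide in y, up to z = 44) at x = -136 and x = 88
- battery: the phone battery: a flat dark pack with a paper label, 78 long (x) x 40 wide (y) x 7 mm thick, about 50 g, terminals at its +x end. Origin at the centre of its underside. It starts loose on the dock's bed between the rails (2 mm play each side), terminals towards the stop, its front end 26 to 61 mm short of the flap
- battery_seat (a point): fixed point of the dock at x = 51, y = 0, z = 18: where the battery's origin is when it is fully home, its front end against the end stop (its rear end is then at x = 12)
- flap (a joint): angle of the contact flap (rad): 0 shut, up to 0.6 as its free (right) edge rises. A spring shuts it. Shut on the empty bed its block stands 4 mm over the bed, so the battery cannot enter; the gap is 11 mm at 0.2 rad and 15 mm at 0.3. Resting on a battery it reads about 0.09
- contact_block (a point): centre of the underside of the black contact block, 40 mm (x) by 16 mm (y), under the steel flap plate; moves with the flap. Flap and block cover the channel from x = 45 to 85 of the dock; the plate is 3 thick, at z = 38 when shut
- bar_top (a point): middle of the top face of the black ribbed thumb bar along the dock's left side, one piece with the flap on the other side of the hinge rod, like a see-saw: press it down and the flap rises; it springs back. Flap shut: bar x = -130 to 85, y = 47 to 85, 4 thick, top level at z = 32, this point at x = -22, y = 66. Only the bench is under it. A finger may slide along it
- bar_edge (a point): middle of the bar's outer top edge (x = -22, y = 85, z = 32 of the dock when shut); moves with the bar. At 0.35 rad the bar's top is at z = 22 at y = 60 and z = 18 at y = 70, about level with a fingertip pushing the battery. Holding it there takes about 7 N at y = 60, less farther out
- spare_pack: a smaller grey battery pack with a paper label, 60 x 44 x 6 mm, loose on the bench to the right of the dock; a bystander
- tweezers: steel tweezers lying flat, 125 x 20 x 7 mm, near the dock; a bystander
- driver: a screwdriver with yellow handle lying on the bench, 150 mm long, near the dock; a bystander
- screw_tin: a round steel tin, 54 mm across, 26 mm high, near the dock; a bystander
- phone: an opened phone lying on the bench, 146 x 70 x 8 mm; a bystander
- pliers: blue-handled pliers lying flat, 130 mm long, 14 mm thick; a bystander
- flux_bottle: a small white bottle standing, 36 mm across, 85 mm high; a bystander
Not all that is in view belongs to the job. What is shaped like the battery but brown, green or turquoise is not meant.

How it is judged:
On the way, in this order (a step that is already met when the one before it is completed fails the run):
1. the flap is held open by a fingertip on the thumb bar, the battery still in front of it (contact force between the fingers and flap_c2 above 0.5 N and value of joint flap above 0.17 rad and x of battery in the frame of battery_seat below -0.04 m), for 0.2 s.
2. with the flap still held open by the bar, the battery is pushed by a finger under the flap (contact force between the fingers and flap_c2 above 0.5 N and value of joint flap above 0.17 rad and x of battery in the frame of battery_seat above -0.035 m and contact force between the fingers and battery above 0.05 N), for 0.05 s.
3. the battery is home against the stop while the flap is still held open (contact force between the fingers and flap_c2 above 0.5 N and value of joint flap above 0.15 rad and x of battery in the frame of battery_seat above -0.004 m), for 0.05 s.
At the end, for the whole second after the job is handed in: the battery lies flat on the bed, its front end within 4 mm of the end stop, the flap shut down on it by its spring (0.04 to 0.14 rad, pressing with more than 0.3 N), all at rest and let go (x of battery in the frame of battery_seat between -0.004 and 0.004 m and horizontal distance between battery and battery_seat below 0.006 m and z of battery in the frame of battery_seat between -0.003 and 0.003 m and angle between the x axis of battery and the x axis of dock, either way round below 0.12 rad and value of joint flap between 0.04 and 0.14 rad and contact force between flap and battery above 0.3 N and linear speed of battery below 0.01 m/s and velocity of joint flap below 0.05 rad/s); the robot touches nothing.
It fails at once if the battery is lifted or carried: more than 8 mm off the bed or tipped over 0.25 rad (z of battery in the frame of battery_seat above 0.008 m or angle between battery's own z axis and vertical above 0.25 rad).
It fails at once if another thing on the bench is moved by more than 20 mm (distance of any of spare_pack, tweezers, driver, screw_tin, phone, pliers, flux_bottle from where it was at the start of the episode above 0.02 m).
It also fails if it takes over 42 s, if anything falls off the work surface, if the arm or the gripper's body presses on something with over 40 N, if the wrist force passes 120 N, or if a joint passes its speed limit or range.

## Working session

There is one attempt and no reset: what is moved stays moved. The work goes in short steps, Python scripts to look and compute and a shell command to move; the robot and the scene stay as the last step left them, time stands still between calls to the robot, and variables do not carry over. Pictures are saved under pics/ and viewed, at most 10 in all, crops included, and the job is handed in when it is done.

```bash
mkdir -p pics; ls; python3 - <<'E'
from rig import bot
import cv2,json,numpy as np
o=bot.get_obs();print(o['time'],o['ee_pos'],o['eef_rot'],o['grip_width'],o['ft_force'])
for n in('top','side'):
    d=bot.get_image(n);cv2.imwrite(f'pics/{n}0.png',cv2.cvtColor(d['color'],cv2.COLOR_RGB2BGR))
    print(n,d['vertical_fov'],d['cx'],d['cy'],np.array(d['camera_from_world']).round(4).tolist(),d.keys())
E
```

```text
pics
0.0 [0.1278171  0.53462415 0.25573981] [-1.30084438e-04  1.17109475e-01  9.93118826e-01 -5.92876593e-04] 0.08533601724944978 [-0.7266697  -0.7875694   0.00779109]
top 47.946726729612124 271.7604439671021 204.5491750193081 [[-0.0233, -0.9996, 0.0139, -0.0084], [-0.9985, 0.0226, -0.0491, 0.545], [0.0487, -0.0151, -0.9987, 1.3314], [0.0, 0.0, 0.0, 1.0]] dict_keys(['color', 'vertical_fov', 'cx', 'cy', 'camera_from_world'])
side 43.35986380892678 277.7678896000373 216.65256861746343 [[0.0792, -0.9969, 0.0018, -0.0375], [-0.5612, -0.046, -0.8264, 0.3525], [0.8239, 0.0644, -0.5631, 1.3301], [0.0, 0.0, 0.0, 1.0]] dict_keys(['color', 'vertical_fov', 'cx', 'cy', 'camera_from_world'])
```

View pics/top0.png

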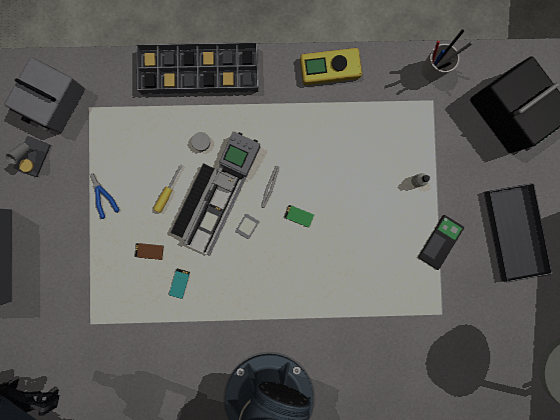

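View pics/side0.png

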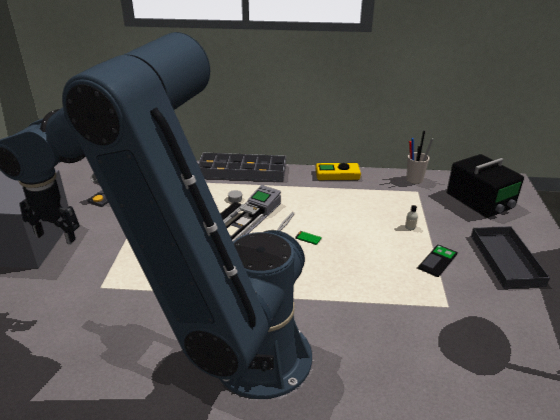

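The top picture shows the dock running from the loading end at about (197,245) to the meter head at about (240,150), with the black thumb bar on its left at about (192,205). These could be taken for the battery:
- the brown pack at (149,251)
- the turquoise pack at (179,284)
- the green pack at (299,215)
- the grey spare pack at (247,226)
- the dark and white thing in the channel, around (212,215)

By the description, the battery is the one in the channel. I'll check that in one close crop.

```bash
python3 - <<'E'
import cv2
i=cv2.imread('pics/top0.png')[125:260,160:275]
cv2.imwrite('pics/crop0.png',cv2.resize(i,(575,675)[0:2] if 0 else (506,594),interpolation=cv2.INTER_CUBIC))
E
```

```text
(no output)
```

View pics/crop0.png

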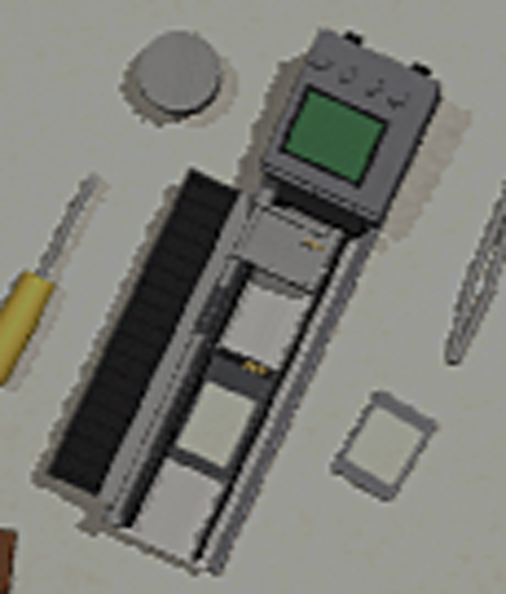

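The crop shows the battery in the channel: a dark pack with a paper label and gold terminals, its front edge at about crop (246,364) and its rear at about (200,470). Ahead of it is bare bed and then the grey flap at about (285,245). The bar's corners are at (190,170), (240,190), (97,496) and (48,476).

```bash
cat > h.py <<'E'
import numpy as np
from scipy.optimize import least_squares
def cam(d): 
    f=210/np.tan(np.radians(d['vertical_fov'])/2); return f,d['cx'],d['cy'],np.array(d['camera_from_world'])
def proj(c,P):
    f,cx,cy,T=c; q=np.atleast_2d(P)@T[:3,:3].T+T[:3,3]; return np.c_[f*q[:,0]/q[:,2]+cx,f*q[:,1]/q[:,2]+cy]
def back(c,uv,z):
    f,cx,cy,T=c; r=T[:3,:3].T@np.array([(uv[0]-cx)/f,(uv[1]-cy)/f,1]); o=-T[:3,:3].T@T[:3,3]; return o+r*(z-o[2])/r[2]
def dock(p,L):
    L=np.atleast_2d(L)/1000.; c,s=np.cos(p[2]),np.sin(p[2]); return np.c_[p[0]+c*L[:,0]-s*L[:,1],p[1]+s*L[:,0]+c*L[:,1],L[:,2]]
E
python3 - <<'E'
from rig import bot
from h import *
c=cam(bot.get_image('top'))
cr=lambda l:np.array(l)/4.4+[160-.4,125-.4]
uv=cr([(190,170),(240,190),(97,496),(48,476)]); L=np.array([(85,85,32),(85,47,32),(-130,47,32),(-130,85,32)])
s=least_squares(lambda p:(proj(c,dock(p,L))-uv).ravel(),[.5,.1,-.4]);p=s.x
print('dock',p.round(4),s.fun.round(2))
back2=lambda q,z:(lambda w:[((w[0]-p[0])*np.cos(p[2])+(w[1]-p[1])*np.sin(p[2]))*1e3,(-(w[0]-p[0])*np.sin(p[2])+(w[1]-p[1])*np.cos(p[2]))*1e3])(back(c,cr(q),z))
for n,q,z in [('fl',(218,352),.025),('fr',(273,377),.025),('rl',(172,457),.025),('rr',(220,482),.025),('bedend',(215,573),.018),('flapedge',(231,258),.04),('flapedge r',(307,292),.04)]: print(n,np.round(back2(q,z),1))
t=cr
print('px', ((proj(c,dock(p,[(-145,42,18),(-145,-42,18),(100,42,62),(100,-42,62),(200,42,62),(200,-42,62),(45,33,40),(45,-22,40)]))-[159.6,124.6])*4.4).round(0).tolist())
for n,q,z in [('driver',(95,180),.01),('driverbut',(0,380),.01),('tin',(178,75),.026)]: print(n,np.round(back2(q,z),1),back(c,cr(q),z).round(3))
E
```

```text
dock [ 0.5528  0.1325 -0.4495] [-0.47 -0.59  0.44  0.44  0.63  0.62 -0.6  -0.47]
fl [-14.4  18.8]
fr [-14.4 -19.9]
rl [-87.5  17.4]
rr [-89.3 -17.2]
bedend [-143.9  -38. ]
flapedge [43.3 34.5]
flapedge r [ 43.6 -18.4]
px [[101.0, 523.0], [220.0, 577.0], [254.0, 167.0], [376.0, 223.0], [321.0, 23.0], [443.0, 79.0], [234.0, 256.0], [313.0, 292.0]]
driver [ 54.1 140.3] [0.662 0.235 0.01 ]
driverbut [-89.2 141.2] [0.534 0.298 0.01 ]
tin [137.1 117. ] [0.727 0.178 0.026]
```

The dock fit is good to about 1–2 mm: origin (0.553, 0.1325), yaw −25.75°. The battery's front is at x≈−15 and its rear at x≈−93.

My plan is to open the fingers to about 57 mm with the tool's y along the dock's y. One finger goes in the channel behind the battery and the other on the bar, inner face at y≈62. Next I'll travel above the bench.

```bash
cat > off.py <<'E'
# where the TCP stands in the dock frame, and move to a dock target in tool axes/units
import sys
from rig import bot
from h import *
from scipy.spatial.transform import Rotation as R
p=[.5528,.1325,-.4495]
def st(o):
    c,s=np.cos(p[2]),np.sin(p[2]); e=o['ee_pos']; a=e[0]-p[0],e[1]-p[1]
    q=o['eef_rot']; M=R.from_quat([q[1],q[2],q[3],q[0]]).as_matrix()
    D=np.array([[c,-s,0],[s,c,0],[0,0,1]])
    G=D@np.diag([-1,1,-1.])
    f=D.T@np.array(o['ft_force'])
    return np.array([c*a[0]+s*a[1],-s*a[0]+c*a[1],e[2]])*1e3,M,D,R.from_matrix(M.T@G).as_rotvec(degrees=True)/5,f
o=bot.get_obs();x,M,D,rv,f=st(o)
print('t',round(o['time'],2),'dock xyz mm',x.round(1),'turn to go',rv.round(2),'F dock',f.round(1),'w',round(o['grip_width']*1e3,1))
if len(sys.argv)>3:
    t=np.array([float(v) for v in sys.argv[1:4]]); print('shift to go',(M.T@D@(t-x)/30).round(2))
E
python3 -m handwheel '[[0,0,1,0,0,0,57],[0,0,1,0,0,0,57],[0,0,0.45,0,0,0,57],[0,0,0,-1,-0.33,0,57],[0,0,0,-1,-0.33,0,57],[0,0,0,-1,-0.33,0,57],[0,0,0,-1,-0.33,0,57],[0,0,0,-1,-0.33,0,57],[0,0,0,-1,-0.33,0,57],[0,0,0,-1,-0.33,0,57]]'
python3 off.py -113 33.5 150
```

```text
time: 0.98
ee_pos: [0.2879, 0.3801, 0.2562]
eef_rot: [-0.0, 0.222, 0.975, -0.0]
ft_force: [0.8, 0.5, -0.3]
grip_width: 0.057
grip_force: 0.0
t 0.98 dock xyz mm [-346.2  107.9  256.2] turn to go [-0.   -0.    0.01] F dock [ 0.5  0.8 -0.3] w 57.0
shift to go [-7.77 -2.49  3.54]
```

```bash
python3 -m handwheel '[[0,0,0,-1,-0.32,0.2,57],[0,0,0,-1,-0.32,0.3,57],[0,0,0,-1,-0.32,0.4,57],[0,0,0,-1,-0.32,0.5,57],[0,0,0,-1,-0.32,0.5,57],[0,0,0,-1,-0.32,0.5,57],[0,0,0,-1,-0.32,0.5,57],[0,0,0,-0.77,-0.25,0.6,57],[0,0,0,0,0,0,57],[0,0,0,0,0,0,57]]'
python3 off.py -113 33.5 80
python3 - <<'E'
from rig import bot
import cv2
d=bot.get_image('top');i=cv2.cvtColor(d['color'],cv2.COLOR_RGB2BGR)
cv2.imwrite('pics/top1.png',i);cv2.imwrite('pics/c1.png',cv2.resize(i[130:265,150:280],(572,594),interpolation=cv2.INTER_CUBIC))
E
```

```text
time: 1.82
ee_pos: [0.4647, 0.2121, 0.1503]
eef_rot: [-0.001, 0.223, 0.975, -0.001]
ft_force: [-0.5, -0.3, -0.2]
grip_width: 0.0572
grip_force: 0.0
t 1.82 dock xyz mm [-113.9   33.4  150.3] turn to go [-0.02 -0.02 -0.01] F dock [-0.3 -0.4 -0.2] w 57.2
shift to go [-0.03  0.01  2.34]
```

View pics/c1.png

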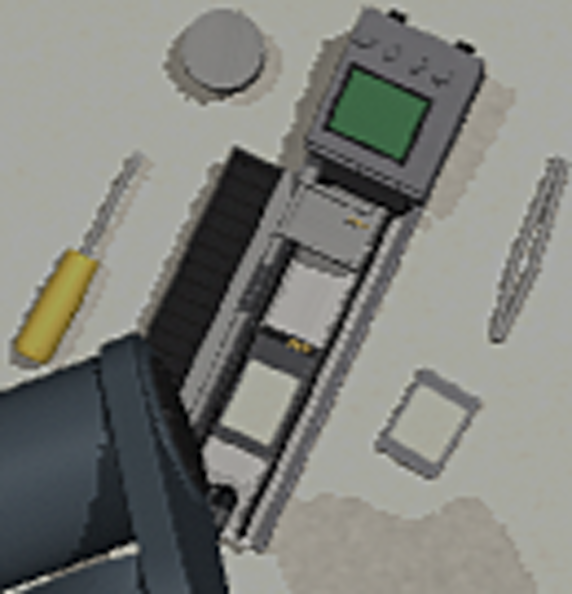

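The crop shows the fingertip over the channel at about (225,497), behind the battery's rear edge at about (240,447). The tin, driver and tweezers are clear. Next I lower and feel for the bar.

```bash
python3 -m handwheel '[[0,0,0,0,0,0.5,57],[0,0,0,0,0,0.5,57],[0,0,0,0,0,0.5,57],[0,0,0,0,0,0.5,57],[0,0,0,0,0,0.4,57],[0,0,0,0,0,0.3,57],[0,0,0,0,0,0.2,57],[0,0,0,0,0,0.1,57],[0,0,0,0,0,0.1,57],[0,0,0,0,0,0,57]]' >/dev/null
python3 off.py -113 33.5 41
python3 -m handwheel '[[0,0,0,0,0,0.1,57],[0,0,0,0,0,0.1,57],[0,0,0,0,0,0.1,57],[0,0,0,0,0,0,57],[0,0,0,0,0,0,57],[0,0,0,0,0,0,57],[0,0,0,0,0,0,57],[0,0,0,0,0,0,57],[0,0,0,0,0,0,57],[0,0,0,0,0,0,57]]' >/dev/null
python3 off.py -113 33.5 41
```

```text
t 2.7 dock xyz mm [-114.4   34.3   58.3] turn to go [0.   0.   0.01] F dock [ 1.  -0.1 -1.2] w 57.1
shift to go [-0.05 -0.03  0.58]
t 3.53 dock xyz mm [-114.2   34.3   49.4] turn to go [0.   0.   0.01] F dock [ 1.3 -2.   2.6] w 57.0
shift to go [-0.04 -0.03  0.28]
```

```bash
python3 -m handwheel '[[0,0,0,0,0,0.1,57],[0,0,0,0,0,0,57],[0,0,0,0,0,0,57],[0,0,0,0,0,0,57],[0,0,0,0,0,0,57],[0,0,0,0,0,0,57],[0,0,0,0,0,0,57],[0,0,0,0,0,0,57],[0,0,0,0,0,0,57],[0,0,0,0,0,0,57]]' >/dev/null
python3 off.py -113 33.5 41
python3 -m handwheel '[[0,0,0,0,0,0.1,57],[0,0,0,0,0,0,57],[0,0,0,0,0,0,57],[0,0,0,0,0,0,57],[0,0,0,0,0,0,57],[0,0,0,0,0,0,57],[0,0,0,0,0,0,57],[0,0,0,0,0,0,57],[0,0,0,0,0,0,57],[0,0,0,0,0,0,57]]' >/dev/null
python3 off.py -113 33.5 41
python3 - <<'E'
from rig import bot
import cv2
d=bot.get_image('top');i=cv2.cvtColor(d['color'],cv2.COLOR_RGB2BGR)
e=bot.get_image('side');j=cv2.cvtColor(e['color'],cv2.COLOR_RGB2BGR)
a=cv2.resize(i[150:250,170:270],(400,400),interpolation=cv2.INTER_CUBIC);b=cv2.resize(j[170:270,200:300],(400,400),interpolation=cv2.INTER_CUBIC)
cv2.imwrite('pics/c2.png',cv2.hconcat([a,b]))
E
```

```text
t 4.37 dock xyz mm [-114.3   34.3   46.3] turn to go [0.   0.   0.01] F dock [ 0.7 -0.9  4. ] w 57.1
shift to go [-0.04 -0.03  0.18]
t 5.2 dock xyz mm [-114.3   34.2   43.3] turn to go [ 0.   -0.    0.01] F dock [ 0.2 -1.8  6. ] w 57.4
shift to go [-0.04 -0.02  0.08]
```

View pics/c2.png

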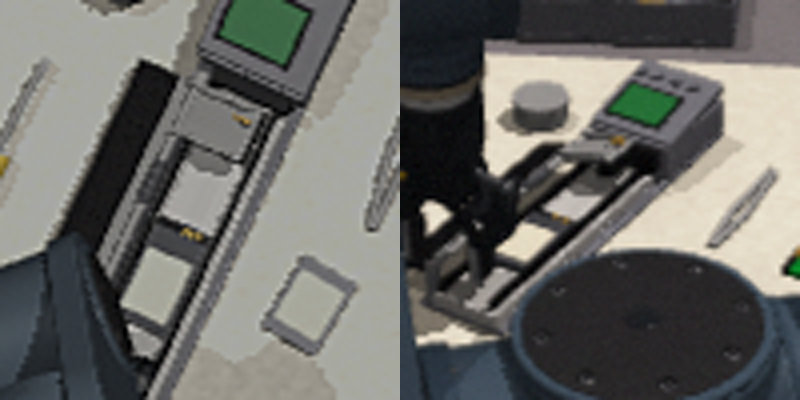

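The side half of the picture shows the flap raised at about (600,150), the bar pressed, and the finger in the channel behind the battery at about (490,270). The force of about 6–7 N suggests roughly 0.3 rad. Next I go slightly lower and push.

```bash
python3 -m handwheel '[[0,0,0,0,0,0.05,57],[0,0,0,-0.3,0,0,57],[0,0,0,-0.3,0,0,57],[0,0,0,-0.3,0,0,57],[0,0,0,-0.3,0,0,57],[0,0,0,-0.3,0,0,57],[0,0,0,-0.3,0,0,57],[0,0,0,-0.3,0,0,57],[0,0,0,-0.3,0,0,57],[0,0,0,0,0,0,57]]' >/dev/null
python3 off.py 1 33.5 41.5
python3 - <<'E'
from rig import bot
import cv2
d=bot.get_image('top');i=cv2.cvtColor(d['color'],cv2.COLOR_RGB2BGR)
e=bot.get_image('side');j=cv2.cvtColor(e['color'],cv2.COLOR_RGB2BGR)
a=cv2.resize(i[150:250,170:270],(400,400),interpolation=cv2.INTER_CUBIC);b=cv2.resize(j[170:270,200:300],(400,400),interpolation=cv2.INTER_CUBIC)
cv2.imwrite('pics/c3.png',cv2.hconcat([a,b]))
E
```

```text
t 6.13 dock xyz mm [-40.2  34.4  42. ] turn to go [0.01 0.02 0.  ] F dock [3.3 0.5 3.4] w 57.1
shift to go [-1.37 -0.03  0.02]
```

View pics/c3.png

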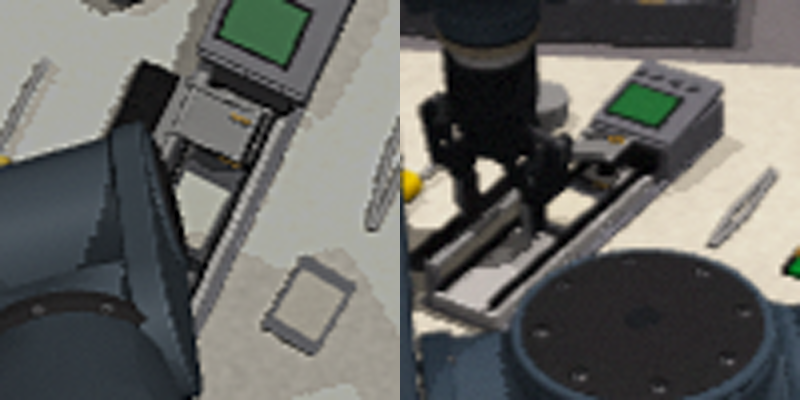

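The battery's terminals, at about (230,160) in the top half, are just reaching the open flap, and the finger is behind the battery. I keep pushing, more slowly.

```bash
python3 -m handwheel '[[0,0,0,-0.15,0,0,57],[0,0,0,-0.15,0,0,57],[0,0,0,-0.15,0,0,57],[0,0,0,-0.15,0,0,57],[0,0,0,-0.15,0,0,57],[0,0,0,-0.15,0,0,57],[0,0,0,-0.15,0,0,57],[0,0,0,-0.1,0,0,57],[0,0,0,0,0,0,57],[0,0,0,0,0,0,57]]' >/dev/null
python3 off.py 1 33.5 41.5
python3 -m handwheel '[[0,0,0,-0.05,0,0,57],[0,0,0,-0.05,0,0,57],[0,0,0,-0.05,0,0,57],[0,0,0,0,0,0,57],[0,0,0,0,0,0,57],[0,0,0,0,0,0,57],[0,0,0,0,0,0,57],[0,0,0,0,0,0,57],[0,0,0,0,0,0,57],[0,0,0,0,0,0,57]]' >/dev/null
python3 off.py 1 33.5 41.5
```

```text
t 7.07 dock xyz mm [-7.  34.4 42. ] turn to go [0.01 0.02 0.01] F dock [0.7 1.1 3.8] w 56.9
shift to go [-0.27 -0.03  0.02]
t 7.9 dock xyz mm [-3.3 34.3 41.8] turn to go [-0.   -0.    0.01] F dock [-3.5  0.8  3.7] w 57.3
shift to go [-0.14 -0.03  0.01]
```

```bash
python3 -m handwheel '[[0,0,0,-0.05,0,0,57],[0,0,0,0,0,0,57],[0,0,0,0,0,0,57],[0,0,0,0,0,0,57],[0,0,0,0,0,0,57],[0,0,0,0,0,0,57],[0,0,0,0,0,0,57],[0,0,0,0,0,0,57],[0,0,0,0,0,0,57],[0,0,0,0,0,0,57]]' >/dev/null
python3 off.py 1 33.5 41.5
python3 -m handwheel '[[0,0,0,-0.05,0,0,57],[0,0,0,0,0,0,57],[0,0,0,0,0,0,57],[0,0,0,0,0,0,57],[0,0,0,0,0,0,57],[0,0,0,0,0,0,57],[0,0,0,0,0,0,57],[0,0,0,0,0,0,57],[0,0,0,0,0,0,57],[0,0,0,0,0,0,57]]' >/dev/null
python3 off.py 1 33.5 41.5
python3 - <<'E'
from rig import bot
import cv2
d=bot.get_image('top');i=cv2.cvtColor(d['color'],cv2.COLOR_RGB2BGR)
e=bot.get_image('side');j=cv2.cvtColor(e['color'],cv2.COLOR_RGB2BGR)
a=cv2.resize(i[150:250,170:270],(400,400),interpolation=cv2.INTER_CUBIC);b=cv2.resize(j[170:250,220:300],(400,400),interpolation=cv2.INTER_CUBIC)
cv2.imwrite('pics/c4.png',cv2.hconcat([a,b]))
E
```

```text
t 8.73 dock xyz mm [-1.7 34.3 41.8] turn to go [0.   0.   0.01] F dock [-2.6  1.8  4.2] w 56.6
shift to go [-0.09 -0.03  0.01]
t 9.57 dock xyz mm [-0.3 34.3 41.8] turn to go [0.   0.   0.01] F dock [-3.2  1.7  3.8] w 57.0
shift to go [-0.04 -0.03  0.01]
```

View pics/c4.png

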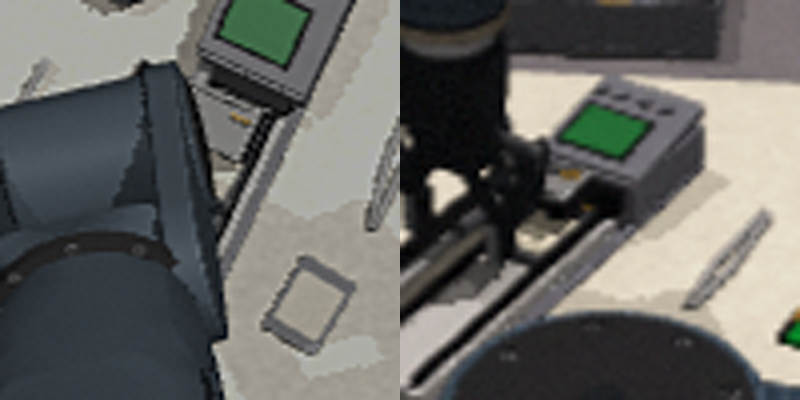

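The side half shows the battery under the open flap with its terminals at about (588,208), close to the stop. There is no firm stop force yet, so I creep on.

```bash
for k in 1; do python3 -m handwheel '[[0,0,0,-0.05,0,0,57],[0,0,0,0,0,0,57],[0,0,0,0,0,0,57],[0,0,0,0,0,0,57],[0,0,0,0,0,0,57],[0,0,0,0,0,0,57],[0,0,0,0,0,0,57],[0,0,0,0,0,0,57],[0,0,0,0,0,0,57],[0,0,0,0,0,0,57]]' >/dev/null
python3 off.py 1 33.5 41.5; done
python3 -m handwheel '[[0,0,0,-0.05,0,0,57],[0,0,0,0,0,0,57],[0,0,0,0,0,0,57],[0,0,0,0,0,0,57],[0,0,0,0,0,0,57],[0,0,0,0,0,0,57],[0,0,0,0,0,0,57],[0,0,0,0,0,0,57],[0,0,0,0,0,0,57],[0,0,0,0,0,0,57]]' >/dev/null
python3 off.py 1 33.5 41.5
```

```text
t 10.5 dock xyz mm [ 1.1 34.3 41.7] turn to go [-0.   -0.    0.01] F dock [-4.5  0.5  4.4] w 57.1
shift to go [ 0.   -0.03  0.01]
t 11.33 dock xyz mm [ 1.7 34.1 41.5] turn to go [-0.01 -0.03  0.  ] F dock [-10.    1.9   7.5] w 56.8
shift to go [ 0.02 -0.02  0.  ]
```

```bash
python3 -m handwheel '[[0,0,0,-0.04,0,0,57],[0,0,0,0,0,0,57],[0,0,0,0,0,0,57],[0,0,0,0,0,0,57],[0,0,0,0,0,0,57],[0,0,0,0,0,0,57],[0,0,0,0,0,0,57],[0,0,0,0,0,0,57],[0,0,0,0,0,0,57],[0,0,0,0,0,0,57]]' >/dev/null
python3 off.py 1 33.5 41.5
```

```text
t 12.17 dock xyz mm [ 1.9 34.  41.4] turn to go [-0.02 -0.05  0.  ] F dock [-16.3   2.1   9.1] w 57.0
shift to go [ 0.03 -0.02 -0.  ]
```

The battery is firmly against the stop: the force rose to 16 N with almost no motion. I back off a little along x, then rise slowly.

```bash
python3 -m handwheel '[[0,0,0,0.1,0,0,57],[0,0,0,0.1,0,0,57],[0,0,0,0.1,0,0,57],[0,0,0,0,0,-0.1,57],[0,0,0,0,0,-0.1,57],[0,0,0,0,0,-0.1,57],[0,0,0,0,0,-0.1,57],[0,0,0,0,0,-0.1,57],[0,0,0,0,0,-0.1,57],[0,0,0,0,0,-0.1,57]]' >/dev/null
python3 off.py
python3 -m handwheel '[[0,0,0,0,0,-0.3,57],[0,0,0,0,0,-0.5,57],[0,0,0,0,0,-0.7,57],[0,0,0,0,0,-0.7,57],[0,0,0,0.5,0,-0.5,57],[0,0,0,1,0,-0.5,57],[0,0,0,1,0,0,57],[0,0,0,1,0,0,57],[0,0,0,1,0,0,57],[0,0,0,1,0,0,57]]' >/dev/null
python3 -m handwheel '[[0,0,0,1,0,0,57],[0,0,0,1,0,0,57],[0,0,0,1,0,0,57],[0,0,0,0,0,0,57],[0,0,0,0,0,0,57],[0,0,0,0,0,0,57],[0,0,0,0,0,0,57],[0,0,0,0,0,0,57],[0,0,0,0,0,0,57],[0,0,0,0,0,0,57]]' >/dev/null
python3 off.py
python3 - <<'E'
from rig import bot
import cv2
from h import *
d=bot.get_image('top');i=cv2.cvtColor(d['color'],cv2.COLOR_RGB2BGR)
e=bot.get_image('side');j=cv2.cvtColor(e['color'],cv2.COLOR_RGB2BGR)
print(((proj(cam(d),dock([.5528,.1325,-.4495],[(12,20,25),(12,-20,25)]))-[174.5,149.5])*5).round(0).tolist())
a=cv2.resize(i[150:250,175:255],(400,500),interpolation=cv2.INTER_CUBIC);b=cv2.resize(j[165:265,220:300],(400,500),interpolation=cv2.INTER_CUBIC)
cv2.imwrite('pics/c5.png',cv2.hconcat([a,b]))
E
```

```text
t 13.0 dock xyz mm [-5.2 34.1 62.9] turn to go [-0.   -0.    0.01] F dock [-0.1  0.8 -0.3] w 56.9
t 14.67 dock xyz mm [-259.6   34.   158.7] turn to go [-0. -0.  0.] F dock [-0.3 -0.2  0.1] w 57.2
[[191.0, 232.0], [255.0, 261.0]]
```

View pics/c5.png

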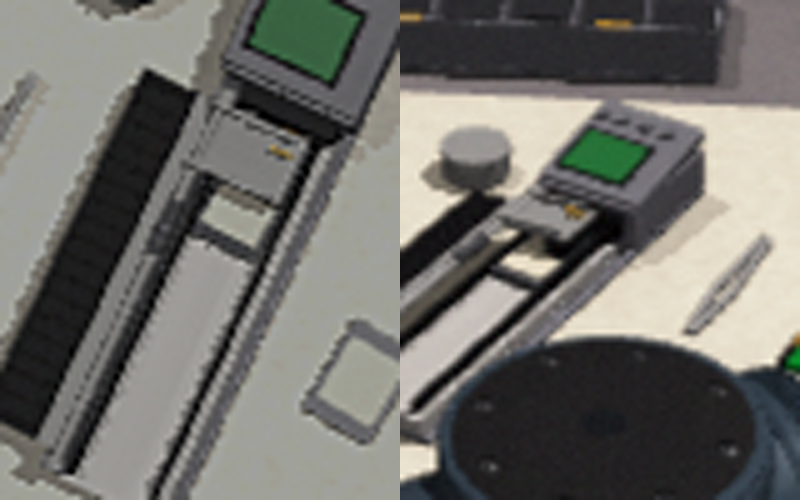

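The battery's rear edge runs from about (190,235) to (252,262), matching the position predicted for fully home. The flap is down on it and the arm is clear, so I hand in.

```bash
python3 -c "
from rig import bot
print(bot.job_done())"
```

```text
the job is handed in; nothing more can be done
None
```

I handed the job in at about 15 s: the last picture shows the battery home against the end stop, the flap shut on it, the arm clear and the things beside the dock where they were; no verdict came back.

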